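Stand the torch up behind the shelf's retaining slat

ROBOT

A 6-joint arm with a two-finger parallel gripper is mounted at the origin on the work surface. World frame = base frame: x ahead of the robot, y to its left, z up, the work surface at z = 0. Lengths are in m, angles in rad, forces in N, time in s.
With the tool pointing down it reaches from about 0.35 to 0.775 m from the base axis. Payload 5.5 kg.
Tool frame: the origin (TCP) lies at the very end of the fingers, on their centre line; the grasp point (between the pads) lies 19 mm behind it; z points along the fingers, x is the direction in which the jaws open and shut, and the axes are right-handed (so a half turn about z gives the same grasp; the last joint's range is limited). The gripper opens to 85 mm and grips with 20 to 120 N. Pads are 22 mm wide; open, the fingers measure 114 mm over their backs; the gripper's body (76 mm by 85 mm) begins 54 mm behind the grasp point. The pads swing forward as they close: fully open they stand 13 mm farther back than shut.
Start: joints at [1.118, 0.313, 0.046, 1.304, 0, 1.431], TCP at [0.177, 0.547, 0.231] pointing down, gripper open.
Joint ranges: [-2.76, 2.76], [-0.86, 1.69], [-1.03, 1.26], [-2.2, 2.34], [-1.47, 1.5], [-3.14, 3.14]. Speed limits (rad/s): [2.57, 2.57, 3.14, 3.14, 3.14, 3.14].

INTERFACE

Orientations are given as a unit quaternion [w, x, y, z].
In Python, from workcell import env gives the robot as it stands.
- The arm moves only by the shell command python3 -m inch 'ROWS' [FORCE]. ROWS is JSON, a list of rows, each a list of 7 numbers: the turn, a rotation vector about the tool's x, y, z each as a share of 8 degrees, from -1 to 1, then the shift along the tool's x, y, z each as a share of 0.05 m, from -1 to 1, then the closure, from 0 (fully open) to 1 (shut). A call has 1 to 12 rows; each row shifts and turns the commanded pose from where the row before left it, along the tool's axes as they then stand; what a row does not reach is not made up. A row lasts 1/10 s, in which the tool goes at most 50 mm and 8.59 degrees, less where a joint would pass 70% of its speed; a pose out of reach is approached as far as the arm can. A call with a number of a shift or a turn outside -1 to 1 is refused whole. A call with a gripper value outside its range is refused whole. The fingers move at their own pace and stop on an object; FORCE is the grip in N (left out, the last holds). Time passes only in rows, so rows that do not move let the fingers close. It gives the time, the measured TCP pose, the force and the opening at its end, in the units of the state.
- env.get_state(): the state, without advancing time (a new reading comes with each control period).
- env.read_camera(name): name is "scene" or "top" or "wrist"; returns the picture (420x560x3 uint8, red, green, blue); there is no depth.
- env.calibration(name): a dict with "fx", "fy", "cx", "cy" (pixels), "rvec" (rotation vector, rad) and "tvec" (3), from world to camera coordinates, as OpenCV has them; the wrist camera has in their place "hand_eye" (4x4, takes a point from camera to tool coordinates, whose origin is the TCP and whose axes are the tool frame's). Camera axes: x right, y down, z forward; pixel columns grow to the right and rows downward; lengths in m; the calibration is good to about 2 mm. A picture is of the moment at which its call begins: read the wrist's pose just before it. calibration takes no time and is no camera call.
- env.hand_in(): hands the job in, once; it reports no verdict.
The state is a dict: "clock": time; "joint_pos": joint angles; "qvel": joint speeds; "tau": joint torques, N m; "tcp_pos": TCP position; "orientation": TCP orientation; "wrist_force": force on the tool from outside, world axes, zero at the start; "ft_torque": the same for the moment, N m; "finger_gap": finger opening in m.
Only numpy, scipy, OpenCV 4.12 (cv2) and the standard library are available. Lean on these libraries where they do the work, as an engineer would, in place of code of your own. Each camera call takes 0.05 s, during which the arm holds its last target.

TASK

Put the blue torch from the tool tray back on the small pine shelf, standing upright on its lens end behind the front slat. It lies flat in the tray, so pick it up, swing it round in your grip by pressing its orange tail cap down on the bare desk, then lift it over the slat and set it down on the shelf before you let go. Do not disturb the other things on the shelf, in the tray or on the desk.

Things in the scene. Friction and masses are not known exactly. Their poses are not given: they have to be found in the camera images.
- torch_mid (a point): Centre of the blue pocket torch, half-way along its axis (loose, about 180 g, 160 mm long). It starts lying flat in the tray, axis level, 19 mm above the tray's floor. The point's x axis runs along the torch from the lens to the tail; z is up at the start.
- torch_lens (a point): Middle of the torch's flat lens end, 80 mm from its centre; the torch is to stand on this end. Same axes as torch_mid.
- torch_tail (a point): Middle of the flat end of the torch's orange tail cap, 80 mm from its centre on the other side. Same axes as torch_mid.
- torch: Origin and axes as torch_mid. Head (dark, hexagonal, 38 mm across flats) from x = -80 to -38 mm; blue barrel, 28 mm in diameter, to x = +62 mm; orange tail cap (hexagonal, 38 mm across flats) to +80 mm. Both ends are flat; it stands by itself. A firm grip on the barrel holds its angle against its weight, but it turns about the line between the fingers when an end is pushed with 5 to 15 N.
- tray: Fixed plywood tool tray, 240 (its x) by 225 (its y) mm, origin under its centre on the desk. Floor 6 mm above the desk; walls 6 mm thick, 50 mm high over the desk, so a strongly tilted gripper cannot get down to the torch. A divider at y = -46 mm (44 mm high) parts a wide bay (y = -43 to +106 mm), the torch lying roughly along x, from a narrow bay with a screwdriver.
- shelf: Fixed low pine shelf, 120 mm deep (its x) by 340 mm long (its y), origin under its centre on the desk; its front looks to its own -x, towards the robot. The deck's top is 60 mm above the desk. Slats 10 mm thick stand 36 mm above the deck along the front (x = -60 to -50 mm) and the back (x = +50 to +60 mm); the end panels, 16 mm thick, stand 40 mm above the deck.
- shelf_deck (a point): Centre of the shelf's deck, on its top surface; axes as the shelf. The clear deck between the slats is 100 by 308 mm; a spray can and a jar stand near its two ends and its middle is free.
- table: The wooden desk, top at z = 0. The desk ahead of the robot between the tray and the shelf is bare.
- can_center (a point): Half-way up a loose spray can on the shelf, 46 mm in diameter, 140 mm tall (green, red cap). Leave alone.
- jar_center (a point): Half-way up a loose clear parts jar on the shelf, 54 mm in diameter, 72 mm tall (black lid). Leave alone.
- driver_center (a point): Screwdriver, 170 mm, lying loose in the tray's narrow bay. Leave alone.
- key_center (a point): Morse paddle key on a round iron base 84 mm in diameter, about 53 mm tall, loose on the desk in front of the shelf. Leave alone.
- mug_center (a point): Blue mug, 80 mm in diameter, 92 mm tall, loose behind the shelf; half-way up. Leave alone.
- tape_center (a point): Black tape roll lying flat, 90 mm across, 19 mm high, loose near the right of the desk. Leave alone.
- handheld_center (a point): Grey handheld radio standing at the middle of the back, 34 by 56 by 108 mm plus a stub antenna to 193 mm; half-way up its case. Leave alone.
Mind the look-alikes: they are no part of the job. Leave any pink, purple or yellow look-alike of the torch alone.

How it is judged:
By the outcome, as a careful person would: the job done as asked, in the order asked, and still so for the second after the job is handed in, with the robot touching nothing.
It also fails if it takes over 54 s, if anything falls off the work surface, if the arm or the gripper's body presses on something with over 40 N, if the wrist force passes 120 N, or if a joint passes its speed limit or range.

## Working session

There is one attempt and no reset: what is moved stays moved. The work goes in short steps, Python scripts to look and compute and a shell command to move; the robot and the scene stay as the last step left them, time stands still between calls to the robot, and variables do not carry over. Pictures are saved under pics/ and viewed, and the job is handed in when it is done.

```bash
mkdir -p pics; ls
cat > h.py <<'E'
import numpy as np, cv2
from workcell import env
from scipy.spatial.transform import Rotation as R
def cal(n):
    c=env.calibration(n); return c
def rays(n,pts,st=None):
    c=env.calibration(n)
    d=np.array([[(u-c["cx"])/c["fx"],(v-c["cy"])/c["fy"],1.] for u,v in pts])
    if "rvec" in c:
        M=R.from_rotvec(np.ravel(c["rvec"])).as_matrix(); t=np.ravel(c["tvec"])
        return -M.T@t, d@M
    st=st or env.get_state(); H=np.array(c["hand_eye"]); q=st["orientation"]
    T=np.eye(4);T[:3,:3]=R.from_quat([q[1],q[2],q[3],q[0]]).as_matrix();T[:3,3]=st["tcp_pos"]
    W=T@H
    return W[:3,3], d@W[:3,:3].T
def plane(n,pts,z,st=None):
    o,d=rays(n,pts,st); return o+d*((z-o[2])/d[:,2])[:,None]
def proj(n,P,st=None):
    c=env.calibration(n); P=np.atleast_2d(P).astype(float)
    if "rvec" in c:
        X=P@R.from_rotvec(np.ravel(c["rvec"])).as_matrix().T+np.ravel(c["tvec"])
    else:
        st=st or env.get_state(); H=np.array(c["hand_eye"]); q=st["orientation"]
        T=np.eye(4);T[:3,:3]=R.from_quat([q[1],q[2],q[3],q[0]]).as_matrix();T[:3,3]=st["tcp_pos"]
        W=T@H; X=(P-W[:3,3])@W[:3,:3]
    return np.c_[c["fx"]*X[:,0]/X[:,2]+c["cx"],c["fy"]*X[:,1]/X[:,2]+c["cy"]]
def snap(n,f):
    im=env.read_camera(n); cv2.imwrite("pics/"+f+".png",im[:,:,::-1]); return im
E
python3 - <<'E'
from h import *
s=env.get_state();print(s)
for n in("scene","top","wrist"):
    snap(n,n+"0"); print(n,env.calibration(n))
E
```

```text
pics
{'clock': 0.0, 'joint_pos': array([1.11838736e+00, 3.14037766e-01, 4.49988575e-02, 1.30360806e+00,
       5.41079856e-06, 1.43120292e+00]), 'qvel': array([ 0.00029018,  0.00100034, -0.00075301, -0.0008761 ,  0.00048819,
        0.00113507]), 'tau': array([ 1.11399511e-04, -4.80629933e+01,  2.98533243e+01,  1.95029809e-02,
       -2.93596649e-04,  2.71285522e-06]), 'tcp_pos': array([0.17673102, 0.54663612, 0.23039575]), 'orientation': array([ 4.32598678e-04,  8.08621561e-01,  5.88328407e-01, -8.17973310e-04]), 'wrist_force': array([-0.24599554,  0.07413354,  0.37231089]), 'ft_torque': array([-0.02733755,  0.00422488, -0.04114539]), 'finger_gap': 0.08538435633058399}
scene {'fx': 401.93484433099843, 'fy': 401.93484433099843, 'cx': 271.5754460020068, 'cy': 210.69656228195083, 'rvec': array([ 2.16548696,  1.31549034, -0.47240681]), 'tvec': array([-0.08873587, -0.32200098,  1.52968979])}
top {'fx': 486.4335567770141, 'fy': 486.4335567770141, 'cx': 282.16539988416446, 'cy': 209.31404332044607, 'rvec': array([ 2.20011509, -2.13836592,  0.12713779]), 'tvec': array([-0.16733403,  0.50605932,  1.70089417])}
wrist {'fx': 377.16783004065843, 'fy': 377.16783004065843, 'cx': 278.301212883744, 'cy': 209.24822558193472, 'hand_eye': array([[ 9.99998832e-01, -5.37234852e-04,  1.43115335e-03,
        -2.87347473e-04],
       [ 4.50669790e-05,  9.46164273e-01,  3.23686834e-01,
        -8.30469670e-02],
       [-1.52800202e-03, -3.23686392e-01,  9.46163192e-01,
        -1.42317366e-01],
       [ 0.00000000e+00,  0.00000000e+00,  0.00000000e+00,
         1.00000000e+00]])}
```

View pics/scene0.png

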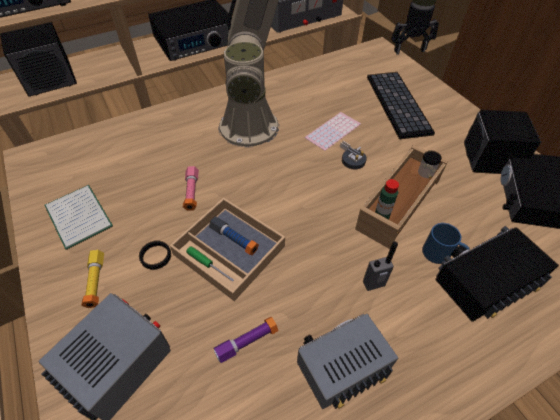

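View pics/top0.png

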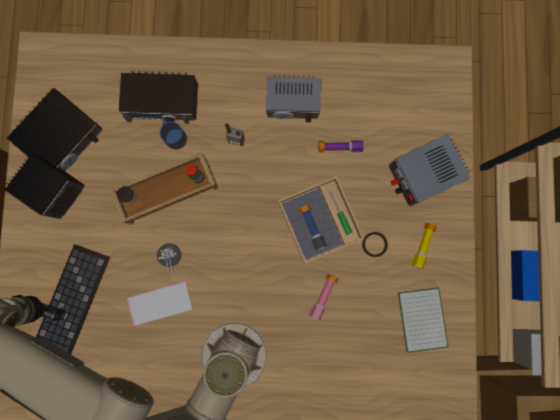

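View pics/wrist0.png

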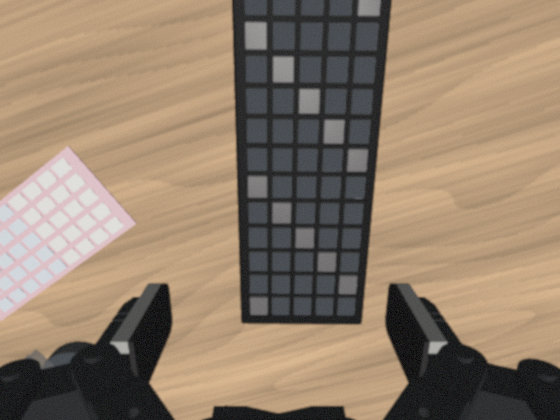

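Scene: the tray holds a blue torch with its orange tail at scene (250,246) and top (306,210), its dark head at top (319,241), and a screwdriver. What could be taken for it, in top pixels:
- blue torch (313,226)
- pink (324,297)
- purple (341,146)
- yellow (425,245)
- green screwdriver (343,218)

I choose the blue one in the tray and check it in a close crop.

Run:
```python
import cv2,numpy as np
a=cv2.imread("pics/top0.png")
t=cv2.resize(a[170:270,270:400],None,fx=5,fy=5,interpolation=cv2.INTER_CUBIC)
s=cv2.resize(a[140:280,105:245],None,fx=4,fy=4,interpolation=cv2.INTER_CUBIC)
cv2.imwrite("pics/c_tray.png",t);cv2.imwrite("pics/c_shelf.png",s)
b=cv2.imread("pics/scene0.png")
cv2.imwrite("pics/c_sc.png",cv2.resize(b[130:260,330:470],None,fx=4,fy=4,interpolation=cv2.INTER_CUBIC))
```

```text
(no output)
```

View pics/c_tray.png

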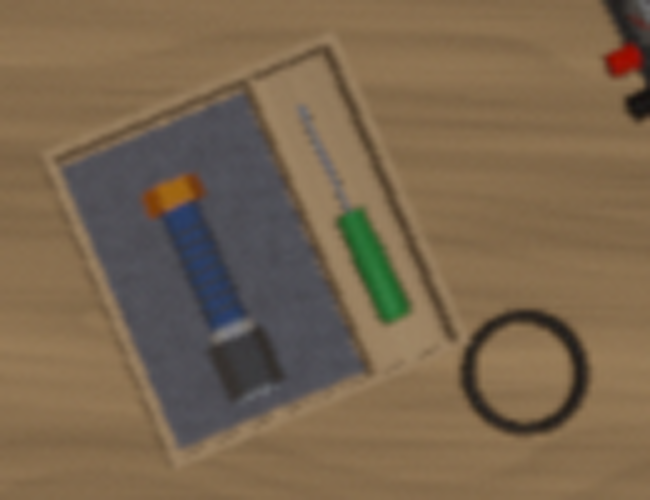

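View pics/c_shelf.png

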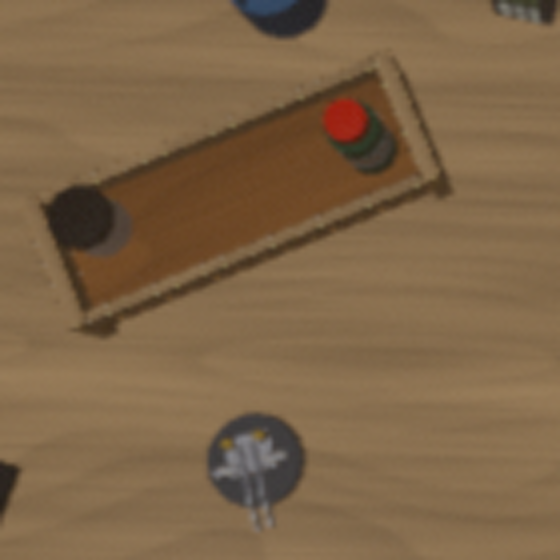

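View pics/c_sc.png

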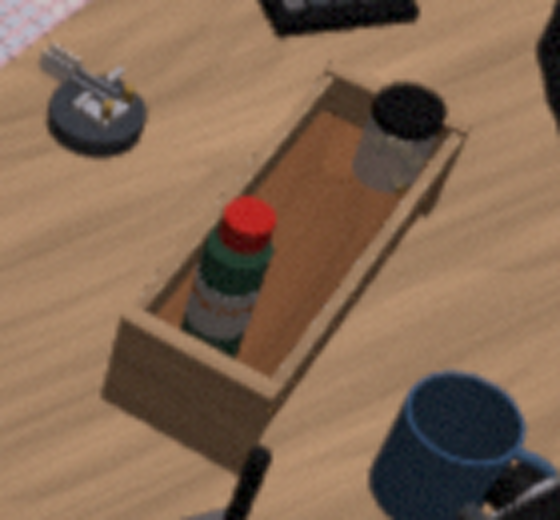

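The crops confirm it: a blue knurled barrel, the orange tail at the top (crop 173,195), and the dark head at the bottom (crop 247,362). The shelf has the can at its right end and the jar at its left, with the middle free. The key base is at crop (255,460). Now I measure.

Run:
```python
from h import *
a=cv2.imread("pics/top0.png"); hsv=cv2.cvtColor(a,cv2.COLOR_BGR2HSV)
def m(lo,hi,x0,x1,y0,y1):
    k=cv2.inRange(hsv,lo,hi); z=np.zeros_like(k); z[y0:y1,x0:x1]=k[y0:y1,x0:x1]
    ys,xs=np.nonzero(z); return np.c_[xs,ys]
bl=m((105,120,40),(125,255,255),285,335,190,255); og=m((5,150,100),(20,255,255),285,335,190,255)
for n,k in(("blue",bl),("orange",og)): print(n,len(k),k.mean(0), plane("top",[k.mean(0)],0.025)[0])
B=plane("top",bl,0.025+.007)[:,:2]; c=B.mean(0); w,v=np.linalg.eigh(np.cov((B-c).T)); d=v[:,1]
O=plane("top",[og.mean(0)],0.025+.007)[0][:2]; d=d*np.sign((O-c)@d)
print("axis",d,np.degrees(np.arctan2(d[1],d[0])), "O-c",np.degrees(np.arctan2(*(O-c)[::-1])),np.linalg.norm(O-c), "ext",np.ptp((B-c)@d),((B-c)@d).min(),((B-c)@d).max(), "mid via blue",c-0.012*d,"via orange",O-.071*d)
hd=np.array([[247,362]])/5+[270,170]; H=plane("top",hd,.035)[0]; print("head",H)
tr=np.array([[52,155],[332,42],[458,342],[178,460]])/5+[270,170]
T=plane("top",tr,.05);print("tray",T,T.mean(0)); 
for i in range(4): print(np.linalg.norm(T[i]-T[i-1]),np.degrees(np.arctan2(*(T[i]-T[i-1])[1::-1])))
sh=np.array([[35,207],[388,60],[445,190],[90,328]])/4+[105,140]
S=plane("top",sh,.098);print("shelf",S,S.mean(0))
for i in range(4): print(np.linalg.norm(S[i]-S[i-1]),np.degrees(np.arctan2(*(S[i]-S[i-1])[1::-1])))
for n,p,z in(("can",(346,120),.2),("jar",(81,217),.132),("key",(256,460),.01)): print(n,plane("top",[np.array(p)/4+[105,140]],z)[0])
print("scene-check proj")
```

```text
blue 68 [310.04411765 222.16176471] [ 0.46794561 -0.25320165  0.025     ]
orange 54 [303.96296296 208.31481481] [ 0.51681453 -0.23044816  0.025     ]
axis [0.91409483 0.40550049] 23.922494344216624 O-c 24.968459700180855 0.05364324568713505 ext 0.084116583972458 -0.04401759929392236 0.040098984678535635 mid via blue [ 0.45642737 -0.25759453] via orange [ 0.45112554 -0.25887521]
head [ 0.39665646 -0.28701871  0.035     ]
tray [[ 0.53746744 -0.14568757  0.05      ]
 [ 0.62381079 -0.34148165  0.05      ]
 [ 0.41413783 -0.43293141  0.05      ]
 [ 0.3267363  -0.23915639  0.05      ]] [ 0.47553809 -0.28981426  0.05      ]
0.23052989478519556 23.9194561026349
0.21398713744370348 -66.20297259544809
0.22874834977723044 -156.43537167206765
0.21257419186435228 114.27758370653113
shelf [[0.54660537 0.42379187 0.098     ]
 [0.68325176 0.12910851 0.098     ]
 [0.57154306 0.07525173 0.098     ]
 [0.44454951 0.37059111 0.098     ]] [0.56148742 0.24968581 0.098     ]
0.11509005498559233 27.532608245303795
0.32482382381843333 -65.12257091245999
0.12401365531927501 -154.26044068055333
0.32148516937622396 113.26731507954705
can [0.61077279 0.14391506 0.2       ]
jar [0.53469498 0.3733238  0.132     ]
key [0.33797162 0.24384497 0.01      ]
scene-check proj
```

```bash
python3 -m inch '[[0,0,0,-0.74,0.58,0,0],[0,0,0,-0.74,0.58,0,0],[0,0,0,-0.74,0.58,0,0],[0,0,0,-0.74,0.58,0,0],[0,0,0,-0.74,0.58,0,0],[0,0,0,-0.74,0.58,0,0],[0,0,0,-0.74,0.58,0,0],[0,0,0,-0.74,0.58,0,0],[0,0,0,-0.74,0.58,0,0]]' 40
python3 -m inch '[[0,0,0,-0.74,0.58,0,0],[0,0,0,-0.74,0.58,0,0],[0,0,0,-0.74,0.58,0,0],[0,0,0,-0.74,0.58,0,0],[0,0,0,-0.74,0.58,0,0],[0,0,0,-0.74,0.58,0,0],[0,0,0,-0.74,0.58,0,0],[0,0,0,-0.74,0.58,0,0],[0,0,0,-0.74,0.58,0,0]]'
python3 -m inch '[[0,0,-0.88,0,0,0,0],[0,0,-0.88,0,0,0,0],[0,0,-0.88,0,0,0,0],[0,0,-0.88,0,0,0,0],[0,0,-0.88,0,0,0,0],[0,0,-0.88,0,0,0,0],[0,0,0,0,0,0,0],[0,0,0,0,0,0,0]]'
python3 - <<'E'
from h import *
s=env.get_state();print(s["tcp_pos"],s["orientation"],s["joint_pos"],s["clock"])
snap("wrist","w1")
E
```

```text
clock: 1.05
tcp_pos: [0.3229, 0.1483, 0.2313]
orientation: [0.0, 0.808, 0.589, 0.0]
wrist_force: [1.0, -0.0, -0.3]
finger_gap: 0.0855
clock: 1.95
tcp_pos: [0.4688, -0.2491, 0.231]
orientation: [-0.0, 0.809, 0.588, 0.0]
wrist_force: [0.6, -0.4, 0.9]
finger_gap: 0.0854
clock: 2.75
tcp_pos: [0.4686, -0.2471, 0.2311]
orientation: [-0.0, 0.544, 0.839, 0.0]
wrist_force: [0.3, 0.3, -0.3]
finger_gap: 0.0855
[ 0.46860691 -0.24707719  0.23106553] [-2.11377064e-04  5.43512171e-01  8.39401256e-01  8.22576459e-05] [-6.36888635e-01  2.25706180e-01 -7.15582694e-02  1.27396405e+00
  1.37887242e-04 -1.05845374e+00] 2.75
```

View pics/w1.png

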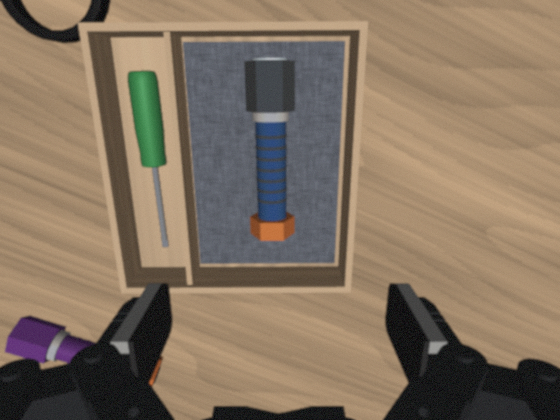

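The wrist view shows the torch along the image's vertical: lens end near (270,60), barrel at (271,170), orange tail end near (273,240). The fingers are at the lower left and right.

```bash
cat > meas.py <<'E'
from h import *
import sys
def go(f,s):
    a=cv2.imread("pics/"+f+".png"); hsv=cv2.cvtColor(a,cv2.COLOR_BGR2HSV)
    def m(lo,hi,x0,x1,y0,y1):
        k=cv2.inRange(hsv,lo,hi); z=np.zeros_like(k); z[y0:y1,x0:x1]=k[y0:y1,x0:x1]
        ys,xs=np.nonzero(z); return np.c_[xs,ys]
    bl=m((105,130,40),(125,255,255),200,340,30,320); og=m((5,150,100),(18,255,255),220,330,100,330)
    B=plane("wrist",bl,.030,s)[:,:2]; c=B.mean(0); w,v=np.linalg.eigh(np.cov((B-c).T)); d=v[:,1]
    O=plane("wrist",og,.030,s)[:,:2]; d=d*np.sign((O.mean(0)-c)@d)
    e=(B-c)@d; eo=(O-c)@d
    print("yaw",np.degrees(np.arctan2(d[1],d[0])),"blue len",np.percentile(e,[1,99]),"orange",np.percentile(eo,[1,99]), "c",c)
    barrelend=c+d*np.percentile(eo,1); print("mid from cap start",barrelend-.062*d)
    q=s["orientation"];M=R.from_quat([q[1],q[2],q[3],q[0]]).as_matrix()
    print("toolx heading",np.degrees(np.arctan2(M[1,0],M[0,0])))
    return d
E
python3 - <<'E'
from meas import *
s=env.get_state(); go("w1",s)
print(plane("wrist",[(273,222),(273,240),(270,60),(270,118)],.03,s))
E
```

```text
yaw 24.602265698687162 blue len [-0.04380496  0.04573155] orange [0.04567882 0.06786904] c [ 0.46934187 -0.2541933 ]
mid from cap start [ 0.45450233 -0.26098808]
toolx heading 114.17422914969406
[[ 0.51417027 -0.23233339  0.03      ]
 [ 0.53160057 -0.22460555  0.03      ]
 [ 0.38094961 -0.294179    0.03      ]
 [ 0.42487093 -0.27484166  0.03      ]]
```

```bash
python3 -m inch '[[0,0,-0.05,-0.14,0.03,0.3,0],[0,0,0,0,0,0.7,0],[0,0,0,0,0,0.7,0],[0,0,0,0,0,0.7,0],[0,0,0,0,0,0.5,0],[0,0,0,0,0,0,0]]'
python3 - <<'E'
from meas import *
s=env.get_state(); print(s["tcp_pos"]); snap("wrist","w2"); go("w2",s)
E
```

```text
clock: 3.4
tcp_pos: [0.4704, -0.251, 0.0827]
orientation: [-0.004, 0.54, 0.842, 0.0]
wrist_force: [-0.1, 0.7, 0.0]
finger_gap: 0.0855
[ 0.47038216 -0.25102087  0.08267056]
yaw 24.749994096371505 blue len [-0.04302193  0.04936964] orange [0.04034868 0.0643542 ] c [ 0.46840351 -0.2548451 ]
mid from cap start [ 0.44874101 -0.26390964]
toolx heading 114.6255571635386
```

View pics/w2.png

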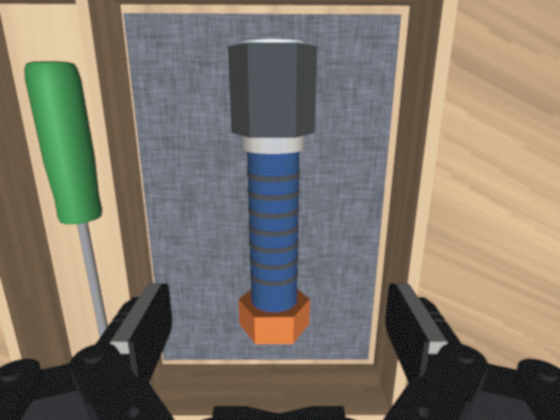

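Torch axis at column 273, and the fingers are symmetric about 279, so I shift 2.6 mm towards -x, descend and grip.

```bash
python3 -m inch '[[0,0,0,-0.05,0,0.4,0],[0,0,0,0,0,0.4,0],[0,0,0,0,0,0.4,0],[0,0,0,0,0,0.26,0],[0,0,0,0,0,0,0],[0,0,0,0,0,0,0]]'
python3 -m inch '[[0,0,0,0,0,0,0.4],[0,0,0,0,0,0,0.7],[0,0,0,0,0,0,1],[0,0,0,0,0,0,1],[0,0,0,0,0,0,1],[0,0,0,0,0,0,1],[0,0,0,0,0,0,1],[0,0,0,0,0,0,1]]' 50
python3 -m inch '[[0,0,0,0,0,-0.1,1],[0,0,0,0,0,-0.3,1],[0,0,0,0,0,-0.6,1],[0,0,0,0,0,-0.6,1],[0,0,0,0,0,-0.6,1],[0,0,0,0,0,-0.6,1],[0,0,0,0,0,0,1]]'
python3 - <<'E'
from h import *
snap("wrist","w3")
E
```

```text
clock: 4.05
tcp_pos: [0.4746, -0.2557, 0.0143]
orientation: [0.001, 0.539, 0.842, -0.0]
wrist_force: [0.4, -0.1, -0.2]
finger_gap: 0.0853
clock: 4.85
tcp_pos: [0.4742, -0.2551, 0.0139]
orientation: [0.0, 0.539, 0.842, 0.0]
wrist_force: [-0.5, 2.3, 5.2]
finger_gap: 0.0259
clock: 5.55
tcp_pos: [0.4761, -0.2568, 0.1575]
orientation: [0.004, 0.539, 0.842, -0.0]
wrist_force: [1.5, -0.6, -2.5]
finger_gap: 0.0261
```

View pics/w3.png

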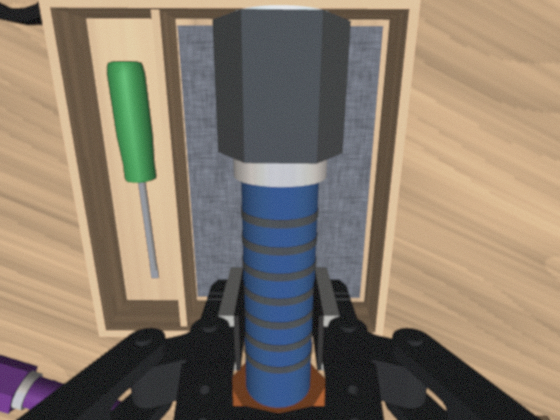

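The torch is held across the pads (gap 26 mm), and the screwdriver is undisturbed at (135,120). Next I lift, carry to the bare desk and turn to heading 90°.

```bash
python3 -m inch '[[0,0,0,0,0,-0.6,1],[0,0,0,0,0,-0.4,1],[0,0,0,0.4,0.17,-0.2,1],[0,0,0,0.8,0.35,0,1],[0,0,0,0.8,0.35,0,1],[0,0,0,0.8,0.35,0,1],[0,0,0,0.8,0.35,0,1],[0,0,0,0.8,0.35,0,1],[0,0,0,0.4,0.1,0,1],[0,0,0,0,0,0,1]]' 50
python3 -m inch '[[0,0,0.6,0,0,0,1],[0,0,0.8,0,0,0,1],[0,0,0.8,0,0,0,1],[0,0,0.6,0,0,0,1],[0,0,0.3,0,0,0,1],[0,0,0,0,0,0,1]]'
python3 -m inch '[[0.5,0,0,0,0,0,1],[0.8,0,0,0,0,0,1],[0.8,0,0,0,0,0,1],[0.8,0,0,0,0,0,1],[0.8,0,0,0,0,0,1],[0.8,0,0,0,0,0,1],[0.8,0,0,0,0,0,1],[0.8,0,0,0,0,0,1],[0.2,0,0,0,0,0,1],[0,0,0,0,0,0,1]]'
python3 - <<'E'
from h import *
s=env.get_state();print(s["tcp_pos"],s["joint_pos"])
q=s["orientation"];print(R.from_quat([q[1],q[2],q[3],q[0]]).as_matrix().round(3))
snap("scene","s4");snap("top","t4")
E
```

```text
clock: 6.6
tcp_pos: [0.4635, 0.0078, 0.2115]
orientation: [-0.002, 0.538, 0.843, -0.0]
wrist_force: [0.4, -1.6, -1.9]
finger_gap: 0.0262
clock: 7.2
tcp_pos: [0.4649, 0.0042, 0.2119]
orientation: [-0.001, 0.708, 0.706, -0.001]
wrist_force: [-0.1, -0.5, -2.4]
finger_gap: 0.0265
clock: 8.2
tcp_pos: [0.4657, 0.0046, 0.2104]
orientation: [-0.302, 0.64, 0.639, -0.301]
wrist_force: [0.4, -0.8, -2.5]
finger_gap: 0.0268
[0.46574034 0.00459591 0.21042968] [-0.10917212  0.866929    0.54220042  2.12550692 -0.08232659 -0.06936664]
[[ 0.002  0.635 -0.772]
 [ 1.    -0.     0.002]
 [ 0.001 -0.772 -0.635]]
```

View pics/s4.png

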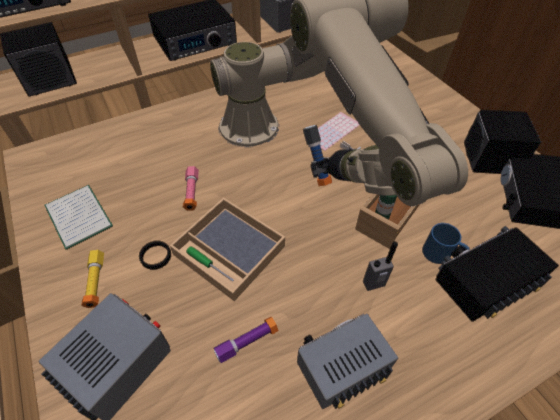

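View pics/t4.png

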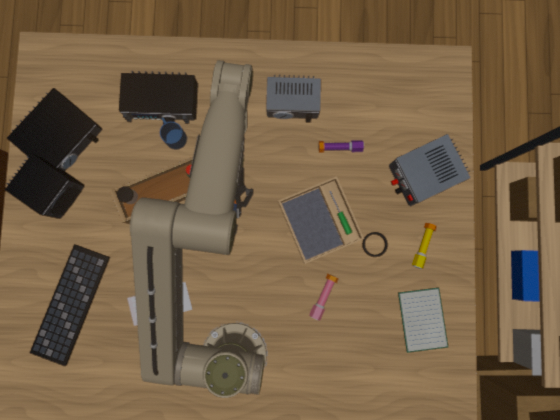

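```bash
python3 - <<'E'
from h import *
o1,d1=rays("top",[(232,80)]);
for sp in [(425,160),(435,180),(405,150),(365,165)]:
  for tp in [(232,80),(232,100)]:
    o1,d1=rays("top",[tp]);o2,d2=rays("scene",[sp]);a=d1[0];b=d2[0]
    A=np.c_[a,-b];t=np.linalg.lstsq(A,o2-o1,rcond=None)[0];print(sp,tp,((o1+a*t[0])+(o2+b*t[1]))/2,np.linalg.norm(o1+a*t[0]-o2-b*t[1]))
print("handheld base",plane("top",[(237,141)],0),plane("scene",[(378,287)],0),"case top",plane("top",[(237,135)],.108))
print(proj("top",[[.6,.144,.2]]))
E
python3 - <<'E'
import cv2
b=cv2.imread("pics/s4.png");cv2.imwrite("pics/c4.png",cv2.resize(b[90:250,280:470],None,fx=4,fy=3.7,interpolation=cv2.INTER_CUBIC))
E
```

```text
(425, 160) (232, 80) [ 0.79513424 -0.00871677  0.51229536] 0.0012524509498344472
(425, 160) (232, 100) [0.7649467  0.00614181 0.47773555] 0.03337424178294186
(435, 180) (232, 80) [8.14477158e-01 7.64935204e-04 4.75362703e-01] 0.013128813830141714
(435, 180) (232, 100) [0.78457941 0.01621472 0.43838716] 0.04981206781713335
(405, 150) (232, 80) [ 0.77807134 -0.02306061  0.53023671] 0.031870568812292055
(405, 150) (232, 100) [ 0.74716698 -0.00848865  0.49558952] 0.0002239211676657903
(365, 165) (232, 80) [ 0.76816932 -0.05151967  0.50886776] 0.10036945851233048
(365, 165) (232, 100) [ 0.73555525 -0.0369678   0.46844563] 0.07245474776710248
handheld base [[0.76074464 0.01949854 0.        ]] [[0.78041011 0.02661019 0.        ]] case top [[0.75477603 0.01037851 0.108     ]]
[[191.31248064 173.29453032]]
```

View pics/c4.png

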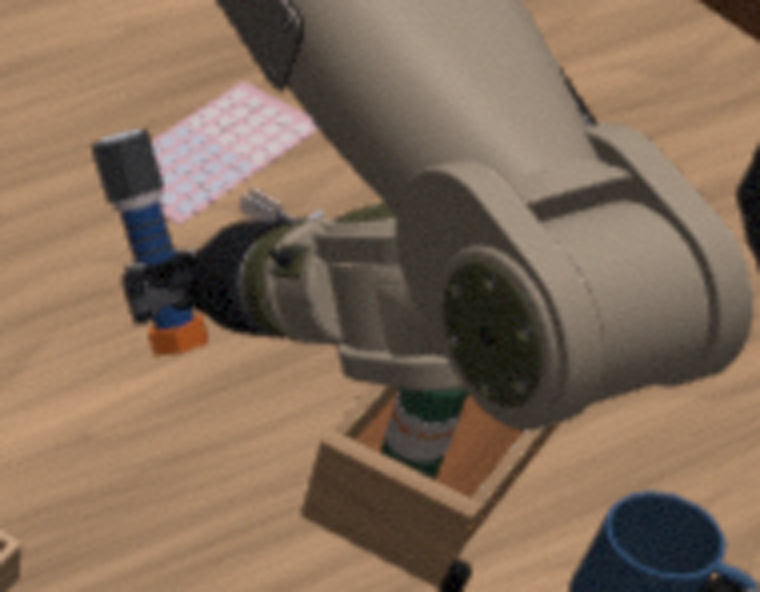

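The crop shows the torch tilted, orange cap lowest at (178,330). The wrist is above the shelf corner, so I move 5 cm nearer and 4 cm right while lowering.

```bash
python3 -m inch '[[0,0,0,-0.4,-0.32,0.38,1],[0,0,0,-0.4,-0.32,0.38,1],[0,0,0,0,0.31,0.25,1],[0,0,0,0,0.46,0.38,1],[0,0,0,0,0.46,0.38,1],[0,0,0,0,0.46,0.38,1],[0,0,0,0,0,0,1]]' 50
python3 - <<'E'
from h import *
s=env.get_state();print(s["tcp_pos"],s["joint_pos"],s["wrist_force"])
snap("wrist","w5");a=snap("scene","s5")[:,:,::-1];cv2.imwrite("pics/c5.png",cv2.resize(a[90:250,280:470],None,fx=4,fy=3.7,interpolation=cv2.INTER_CUBIC))
E
```

```text
clock: 9.0
tcp_pos: [0.4151, -0.0348, 0.1035]
orientation: [-0.301, 0.64, 0.64, -0.3]
wrist_force: [0.2, -0.3, -2.0]
finger_gap: 0.0263
[ 0.41509967 -0.03476741  0.10348999] [-0.17832868  0.83680713  0.21113567  1.81561962 -0.13560373 -0.11379892] [ 0.20305015 -0.26507634 -2.01823852]
```

View pics/c5.png

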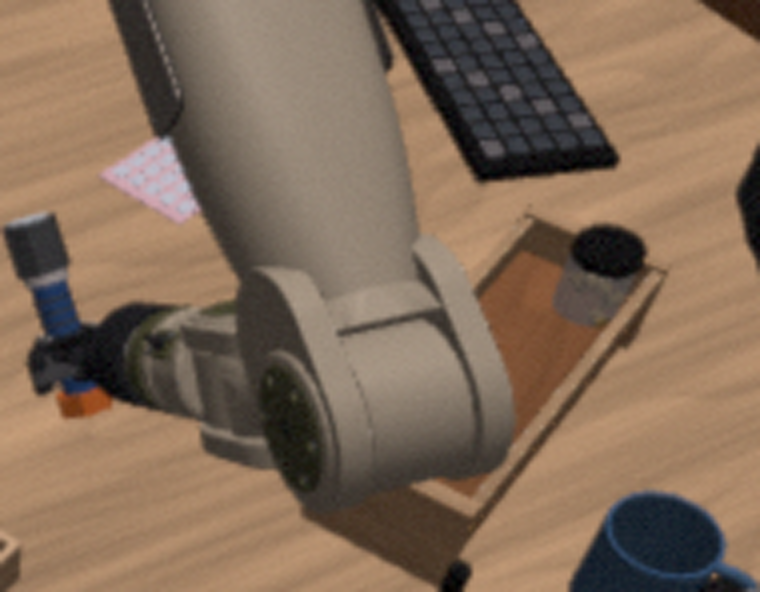

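View pics/w5.png

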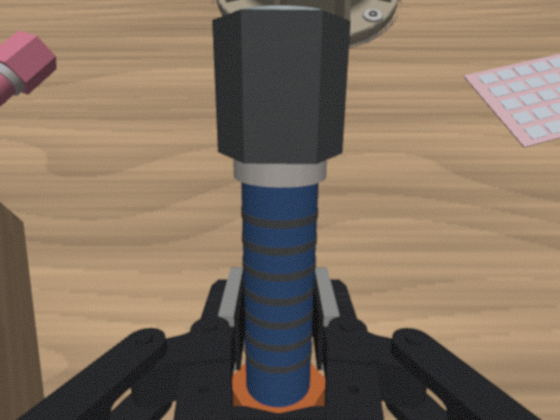

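```bash
python3 -m inch '[[0,0,0,0,0.23,0.19,1],[0,0,0,0,0.23,0.19,1],[0,0,0,0,0.23,0.19,1],[0,0,0,0,0,0,1]]' 50
python3 -m inch '[[0,0,0,0,0.056,0.09,1],[0,0,0,0,0.056,0.09,1],[0,0,0,0,0,0,1]]'
python3 -m inch '[[0,0,0,0,0.056,0.09,1],[0,0,0,0,0.056,0.09,1],[0,0,0,0,0,0,1]]'
python3 - <<'E'
from h import *
s=env.get_state();print(s["tcp_pos"],s["joint_pos"],s["wrist_force"])
snap("wrist","w6");a=snap("scene","s6")[:,:,::-1];cv2.imwrite("pics/c6.png",cv2.resize(a[90:250,260:450],None,fx=4,fy=3.7,interpolation=cv2.INTER_CUBIC))
E
```

```text
clock: 9.5
tcp_pos: [0.4152, -0.0347, 0.0574]
orientation: [-0.302, 0.64, 0.639, -0.301]
wrist_force: [-0.8, -0.1, -1.8]
finger_gap: 0.0266
clock: 9.8
tcp_pos: [0.4123, -0.0349, 0.0496]
orientation: [-0.302, 0.64, 0.639, -0.301]
wrist_force: [0.8, -0.1, 0.9]
finger_gap: 0.0264
clock: 10.1
tcp_pos: [0.4067, -0.0351, 0.0433]
orientation: [-0.303, 0.639, 0.639, -0.303]
wrist_force: [-4.3, -1.3, 15.7]
finger_gap: 0.0264
[ 0.40670408 -0.03507893  0.0433091 ] [-0.18023743  0.89292594  0.15130028  1.70779632 -0.13903389 -0.11443789] [-4.28700873 -1.31566907 15.68762771]
```

View pics/c6.png

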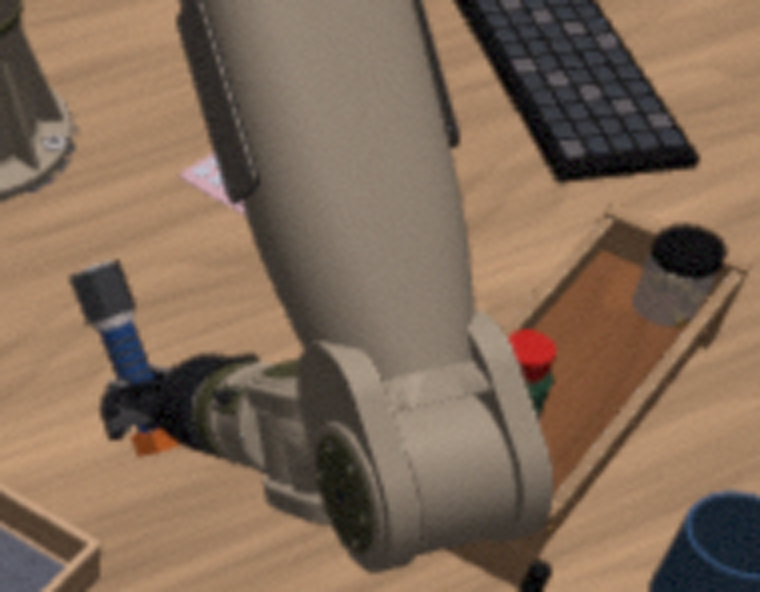

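View pics/w6.png

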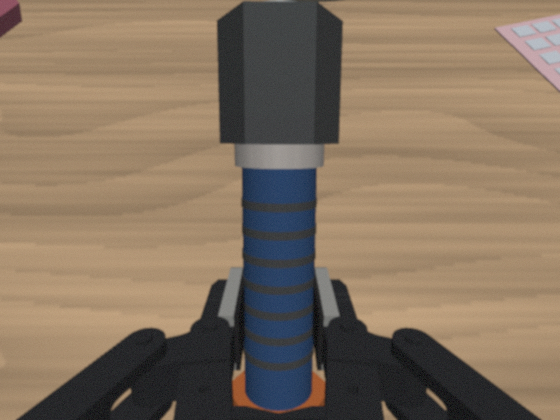

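The cap is on the desk and the head has begun to swing (ring at row 155, was 170), with 16 N of force. I carry on.

```bash
python3 -m inch '[[0,0,0,0,0.05,0.1,1],[0,0,0,0,0.05,0.1,1],[0,0,0,0,0,0,1]]' 50
python3 -m inch '[[0,0,0,0,0.05,0.1,1],[0,0,0,0,0.05,0.1,1],[0,0,0,0,0,0,1]]'
python3 - <<'E'
from h import *
s=env.get_state();print(s["tcp_pos"],s["wrist_force"])
snap("wrist","w7");a=snap("scene","s7")[:,:,::-1];cv2.imwrite("pics/c7.png",cv2.resize(a[90:250,260:450],None,fx=4,fy=3.7,interpolation=cv2.INTER_CUBIC))
E
```

```text
clock: 10.5
tcp_pos: [0.4007, -0.0351, 0.034]
orientation: [-0.305, 0.638, 0.638, -0.304]
wrist_force: [-7.4, -2.5, 19.0]
finger_gap: 0.0262
clock: 10.8
tcp_pos: [0.3955, -0.0348, 0.0239]
orientation: [-0.305, 0.638, 0.638, -0.305]
wrist_force: [-10.8, -1.0, 18.7]
finger_gap: 0.0262
[ 0.39545855 -0.03480254  0.0238881 ] [-10.78459768  -1.00413826  18.72814624]
```

View pics/c7.png

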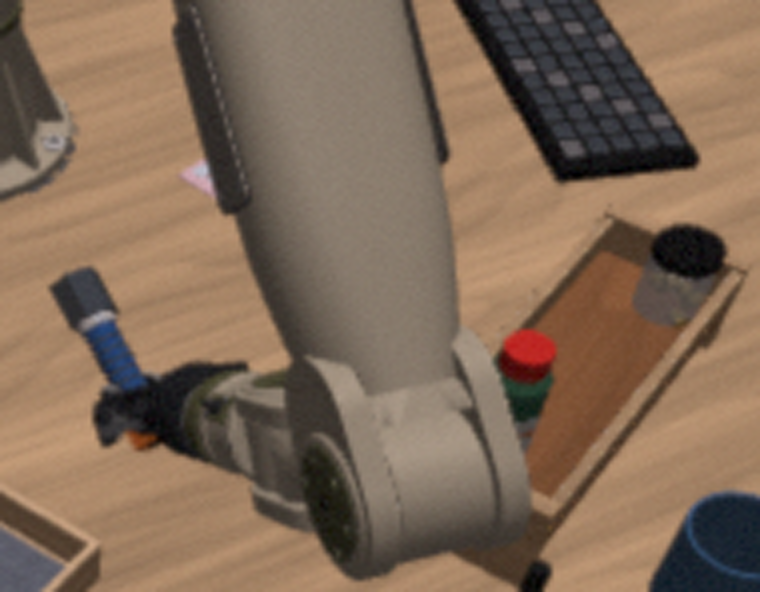

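View pics/w7.png

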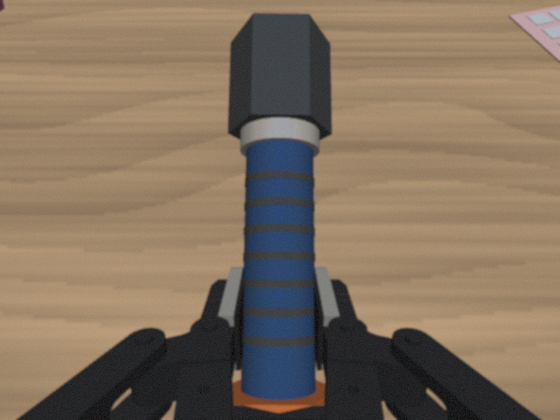

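```bash
cat > ang.py <<'E'
from h import *
def yplane(px,p0,n):
    o,d=rays("scene",px); n=np.array(n); t=((np.array(p0)-o)@n)/(d@n); return o+d*t[:,None]
def crop(px,x0=260,y0=90,fx=4,fy=3.7): return np.array(px,float)/[fx,fy]+[x0,y0]
E
python3 - <<'E'
from ang import *
for nm,px in(("c6",[(98,265),(115,320),(133,375),(155,440)]),("c7",[(70,278),(97,322),(128,383),(145,435)])):
    P=yplane(crop(px),[0,-.035,0],[0,1,0]); print(nm,P.round(3)); v=P[0]-P[2]; print(np.degrees(np.arctan2(v[2],-v[0])))
E
```

```text
c6 [[ 0.351 -0.035  0.134]
 [ 0.38  -0.035  0.095]
 [ 0.41  -0.035  0.057]
 [ 0.449 -0.035  0.012]]
52.299933734452026
c7 [[ 0.305 -0.035  0.078]
 [ 0.351 -0.035  0.066]
 [ 0.403 -0.035  0.039]
 [ 0.433 -0.035  0.002]]
21.570566959035144
```

The scene rays put the torch at about 25° to the desk, so it has swung about 27° in the grip and slid roughly 10 mm along its axis. I grip a bit harder and press on with more backward motion.

```bash
python3 -m inch '[[0,0,0,0,-0.033,0.103,1],[0,0,0,0,-0.033,0.103,1],[0,0,0,0,0,0,1]]' 60
python3 -m inch '[[0,0,0,0,-0.033,0.103,1],[0,0,0,0,-0.02,0.11,1],[0,0,0,0,0,0,1]]'
python3 - <<'E'
from h import *
s=env.get_state();print(s["tcp_pos"],s["wrist_force"])
snap("wrist","w8");a=snap("scene","s8")[:,:,::-1];cv2.imwrite("pics/c8.png",cv2.resize(a[140:220,265:345],None,fx=7,fy=7,interpolation=cv2.INTER_CUBIC))
E
```

```text
clock: 11.2
tcp_pos: [0.3896, -0.0351, 0.0168]
orientation: [-0.301, 0.64, 0.639, -0.301]
wrist_force: [-1.3, -1.6, 6.4]
finger_gap: 0.0258
clock: 11.5
tcp_pos: [0.3812, -0.0351, 0.0111]
orientation: [-0.3, 0.641, 0.64, -0.3]
wrist_force: [3.2, -0.5, 4.1]
finger_gap: 0.0263
[ 0.38120563 -0.03511512  0.01110416] [ 3.19375372 -0.54511907  4.05419043]
```

View pics/c8.png

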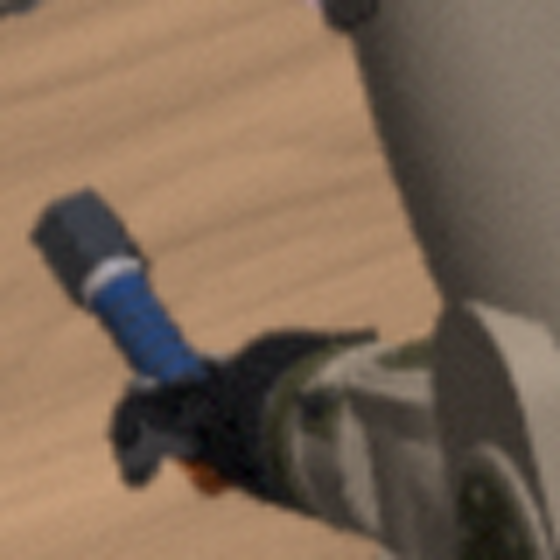

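View pics/w8.png

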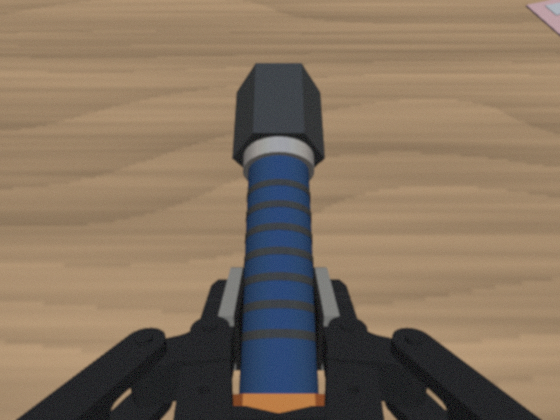

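Run:
```python
from ang import *
px=[(62,213),(112,272),(150,325),(180,370),(208,478)]
P=yplane(np.array(px)/7+[265,140],[0,-.035,0],[0,1,0]); print(P.round(3)); v=P[0]-P[3]; print(np.degrees(np.arctan2(v[2],-v[0])))
s=env.get_state();q=s["orientation"];M=R.from_quat([q[1],q[2],q[3],q[0]]).as_matrix()
g=s["tcp_pos"]-.019*M[:,2];print("grip",g,"alpha",np.degrees(np.arccos(-M[2,2])))
# predicted ring/lens wrist rows for swing sw and lever
for sw in(30,35,40,45,50):
  for Lr in(.055,.06,.065,.07):
    e=-M[:,1]*np.cos(np.radians(sw))+M[:,2]*np.sin(np.radians(sw))
    n=M[:,2]*np.cos(np.radians(sw))+M[:,1]*np.sin(np.radians(sw))
    c=g+.004*n
    a=proj("wrist",[c+e*Lr-.015*n, c+e*(Lr+.045)-.021*n])
    print(sw,Lr,a[:,1].round(0))
```

```text
[[ 0.279 -0.035  0.03 ]
 [ 0.33  -0.035  0.037]
 [ 0.367 -0.035  0.037]
 [ 0.395 -0.035  0.034]
 [ 0.424 -0.035 -0.012]]
-2.0384976751344546
grip [ 0.39581523 -0.03513202  0.02318081] alpha 50.27386703164603
30 0.055 [163.  47.]
30 0.06 [150.  36.]
30 0.065 [138.  24.]
30 0.07 [126.  13.]
35 0.055 [165.  58.]
35 0.06 [153.  48.]
35 0.065 [142.  37.]
35 0.07 [131.  28.]
40 0.055 [168.  69.]
40 0.06 [157.  60.]
40 0.065 [146.  51.]
40 0.07 [136.  42.]
45 0.055 [172.  81.]
45 0.06 [162.  73.]
45 0.065 [152.  65.]
45 0.07 [142.  57.]
50 0.055 [176.  93.]
50 0.06 [167.  85.]
50 0.065 [158.  78.]
50 0.07 [149.  72.]
```

Wrist: the ring is at about row 145 and the lens edge at row 65, giving a swing of about 45–48° with the torch nearly flat on the desk. I lift and tilt the tool the other way to stand it up.

```bash
python3 -m inch '[[0,0,0,0,-0.3,-0.25,1],[0,0,0,0,-0.62,-0.51,1],[0,0,0,0,-0.62,-0.51,1],[0,0,0,0,-0.62,-0.51,1],[0,0,0,0,-0.62,-0.51,1],[0,0,0,0,-0.62,-0.51,1],[0,0,0,0,-0.2,-0.16,1],[0,0,0,0,0,0,1]]' 70
python3 -m inch '[[-0.4,0,0,0,0,0,1],[-0.8,0,0,0,0,0,1],[-0.8,0,0,0,0,0,1],[-0.8,0,0,0,0,0,1],[-0.8,0,0,0,0,0,1],[-0.8,0,0,0,0,0,1],[-0.8,0,0,0,0,0,1],[-0.8,0,0,0,0,0,1],[0,0,0,0,0,0,1]]'
python3 -m inch '[[-0.4,0,0,0,0,0,1],[-0.8,0,0,0,0,0,1],[-0.8,0,0,0,0,0,1],[-0.8,0,0,0,0,0,1],[-0.8,0,0,0,0,0,1],[-0.8,0,0,0,0,0,1],[-0.8,0,0,0,0,0,1],[-0.4,0,0,0,0,0,1],[0,0,0,0,0,0,1]]'
python3 - <<'E'
from h import *
s=env.get_state();print(s["tcp_pos"],s["wrist_force"],s["joint_pos"])
q=s["orientation"];M=R.from_quat([q[1],q[2],q[3],q[0]]).as_matrix();print(M.round(3),np.degrees(np.arctan2(M[0,2],-M[2,2])))
a=snap("scene","s9")[:,:,::-1]
E
```

```text
clock: 12.4
tcp_pos: [0.3802, -0.0349, 0.2439]
orientation: [-0.3, 0.641, 0.64, -0.3]
wrist_force: [-0.1, 0.0, -2.0]
finger_gap: 0.0264
clock: 13.3
tcp_pos: [0.3761, -0.034, 0.2418]
orientation: [-0.015, 0.708, 0.706, -0.015]
wrist_force: [0.4, 0.5, -2.0]
finger_gap: 0.0259
clock: 14.2
tcp_pos: [0.3775, -0.0344, 0.2394]
orientation: [0.253, 0.662, 0.658, 0.255]
wrist_force: [-0.6, -0.6, -2.7]
finger_gap: 0.0265
[ 0.37746776 -0.03437035  0.23937847] [-0.5985397  -0.61342012 -2.69209155] [-0.65423884 -0.69059148 -0.96250062  0.67741226  0.42009887 -0.51152234]
[[ 0.004  0.742  0.67 ]
 [ 1.    -0.006  0.   ]
 [ 0.004  0.67  -0.742]] 42.06995199278033
```

View pics/s9.png

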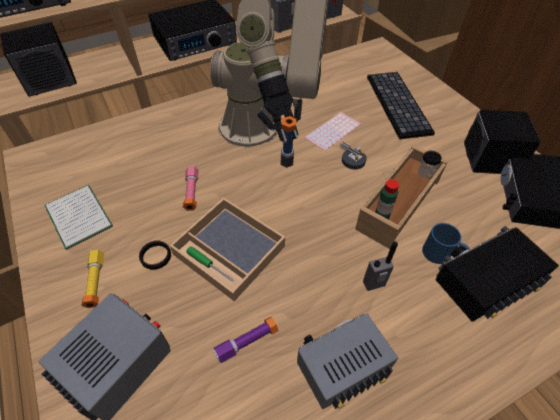

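The torch now stands nearly upright, cap at (289,123) and lens at (287,163). I carry it in front of the shelf and turn to the shelf's heading.

```bash
python3 -m inch '[[0,0,0,0.4,0.2,0.18,1],[0,0,0,0.7,0.22,0.2,1],[0,0,0,0.7,0.22,0.2,1],[0,0,0,0.7,0.22,0.2,1],[0,0,0,0.5,0,0,1],[0,0,0,0,0,0,1]]' 70
python3 -m inch '[[0,0.3,-0.33,0,0,0,1],[0,0.5,-0.55,0,0,0,1],[0,0.5,-0.55,0,0,0,1],[0,0.5,-0.55,0,0,0,1],[0,0.3,-0.33,0,0,0,1],[0,0,0,0,0,0,1]]'
python3 - <<'E'
from h import *
s=env.get_state();print(s["tcp_pos"],s["wrist_force"],s["joint_pos"])
q=s["orientation"];M=R.from_quat([q[1],q[2],q[3],q[0]]).as_matrix();print(M.round(3),"phi",np.degrees(np.arccos(-M[2,2])),"heading",np.degrees(np.arctan2(M[1,0],M[0,0])))
snap("wrist","w10");snap("top","t10")
a=snap("scene","s10")[:,:,::-1];p=proj("scene",[s["tcp_pos"]])[0].astype(int);print(p)
x0,y0=p-[45,60];print(x0,y0);cv2.imwrite("pics/c10.png",cv2.resize(a[y0:y0+100,x0:x0+100],None,fx=6,fy=6,interpolation=cv2.INTER_CUBIC))
E
```

```text
clock: 14.85
tcp_pos: [0.4356, 0.1127, 0.2422]
orientation: [0.253, 0.657, 0.663, 0.254]
wrist_force: [-0.3, -0.1, -2.4]
finger_gap: 0.0261
clock: 15.45
tcp_pos: [0.4365, 0.1058, 0.2428]
orientation: [0.194, 0.504, 0.786, 0.303]
wrist_force: [0.2, -0.3, -1.8]
finger_gap: 0.0259
[0.43646121 0.10584832 0.24278258] [ 0.24659215 -0.27020942 -1.7530241 ] [-0.23478538 -0.47437276 -0.8900064   0.53719169  0.42756618 -0.52677657]
[[-0.418  0.674  0.609]
 [ 0.909  0.309  0.281]
 [ 0.001  0.671 -0.742]] phi 42.125065738973284 heading 114.67756793003929
[343 136]
298 76
```

View pics/c10.png

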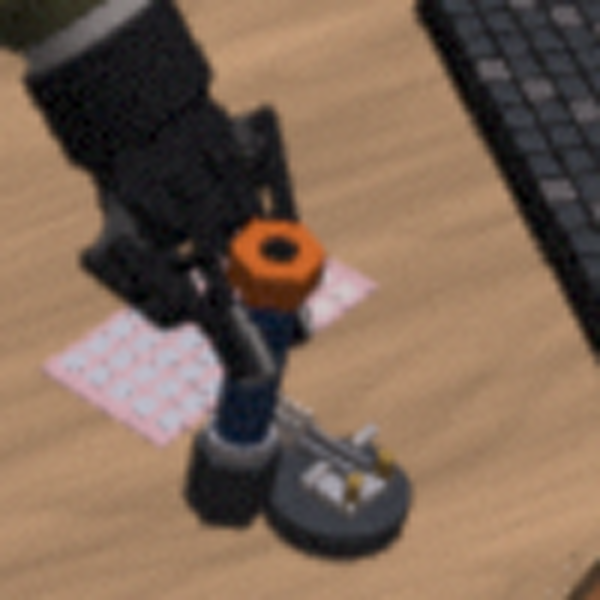

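View pics/w10.png

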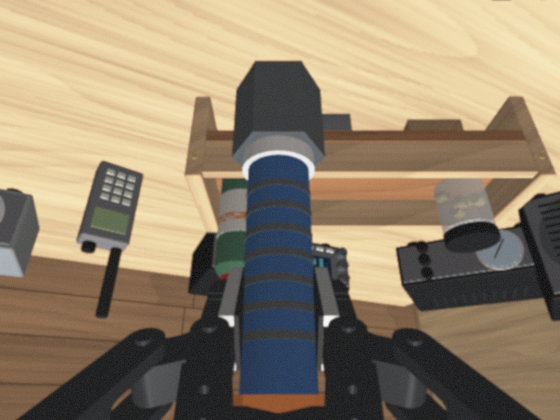

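View pics/t10.png

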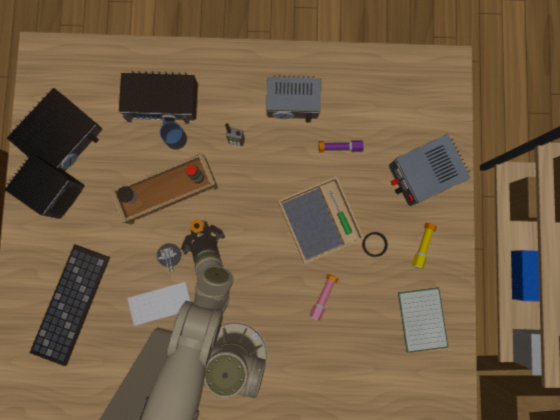

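```bash
python3 - <<'E'
from ang import *
s=env.get_state();q=s["orientation"];M=R.from_quat([q[1],q[2],q[3],q[0]]).as_matrix()
g=s["tcp_pos"]-.019*M[:,2]; print("grip",g)
px=np.array([(278,248),(243,448),(232,480)])/6+[298,76]
P=yplane(px,g,M[:,0]);print(P.round(4))
f=np.array([M[0,1],M[1,1],0]);f/=np.linalg.norm(f)
for i in(1,2):
    v=P[0]-P[i];print(np.linalg.norm(v),"tail lean fwd deg",np.degrees(np.arctan2(v@f,v[2])))
o,_=rays("scene",[(0,0)]);print(o, "view dot",(g-o)@M[:,0]/np.linalg.norm(g-o))
# top view cap centre
a=cv2.imread("pics/t10.png");hsv=cv2.cvtColor(a,cv2.COLOR_BGR2HSV);k=cv2.inRange(hsv,(5,150,100),(20,255,255));k[:, :180]=0;k[:,215:]=0;k[:200]=0;k[245:]=0
ys,xs=np.nonzero(k);print("cap top px",xs.mean(),ys.mean(),plane("top",[(xs.mean(),ys.mean())],P[0][2]))
# wrist prediction
for sw in(42,45,48,51,54):
  for Lr in(.06,.065,.07):
    e=-M[:,1]*np.cos(np.radians(sw))+M[:,2]*np.sin(np.radians(sw)); n=M[:,2]*np.cos(np.radians(sw))+M[:,1]*np.sin(np.radians(sw))
    c=g+.004*n; A=proj("wrist",[c+e*(Lr+.003)-.019*n, c+e*(Lr+.045)-.019*n,c+e*(Lr+.045)+0*n+.0219*M[:,0],c+e*(Lr+.045)-.019*n+.011*M[:,0]]); print(sw,Lr,A[:2,1].round(0),A[2:].round(0).tolist())
E
python3 - <<'E'
import cv2
a=cv2.imread("pics/w10.png");cv2.imwrite("pics/c10w.png",cv2.resize(a[40:200,210:350],None,fx=4,fy=3.7,interpolation=cv2.INTER_CUBIC))
E
```

```text
grip [0.42378977 0.10224278 0.25662781]
[[0.4278 0.1041 0.3027]
 [0.4265 0.1035 0.1803]
 [0.4237 0.1022 0.1569]]
0.12241197366183981 tail lean fwd deg 0.6390109793170675
0.1458071896966756 tail lean fwd deg 1.7781375370804064
[ 1.11589925 -0.46164991  0.996573  ] view dot 0.6914956506124962
cap top px 196.41221374045801 225.66412213740458 [[0.42441073 0.10237691 0.30266851]]
42 0.06 [149.  69.] [[323.0, 97.0], [303.0, 69.0]]
42 0.065 [138.  61.] [[322.0, 89.0], [303.0, 61.0]]
42 0.07 [128.  53.] [[322.0, 81.0], [303.0, 53.0]]
45 0.06 [151.  77.] [[322.0, 105.0], [302.0, 77.0]]
45 0.065 [142.  69.] [[321.0, 97.0], [302.0, 69.0]]
45 0.07 [132.  61.] [[321.0, 90.0], [302.0, 61.0]]
48 0.06 [155.  84.] [[321.0, 112.0], [302.0, 84.0]]
48 0.065 [145.  77.] [[320.0, 105.0], [301.0, 77.0]]
48 0.07 [136.  70.] [[319.0, 99.0], [301.0, 70.0]]
51 0.06 [158.  92.] [[320.0, 120.0], [301.0, 92.0]]
51 0.065 [149.  85.] [[319.0, 114.0], [301.0, 85.0]]
51 0.07 [141.  79.] [[318.0, 107.0], [300.0, 79.0]]
54 0.06 [161. 100.] [[319.0, 128.0], [300.0, 100.0]]
54 0.065 [153.  94.] [[318.0, 122.0], [300.0, 94.0]]
54 0.07 [145.  87.] [[318.0, 116.0], [300.0, 87.0]]
```

View pics/c10w.png

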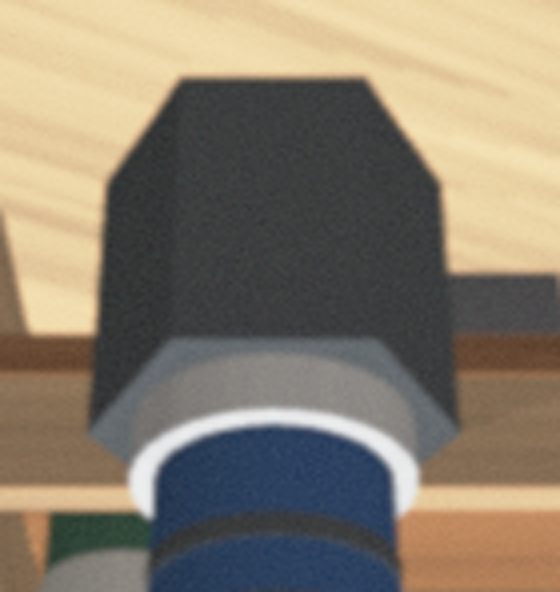

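Model of the head corners in the wrist picture (row 61, row 131, corner (320,90)) fits a swing of 45° with the grip 35 mm tailward of centre. That puts the torch about 2–3° short of vertical, which I'll correct. Next I check the shelf's position in the second view.

Run:
```python
from h import *
px=np.array([(330,75),(465,135),(275,395),(122,318)])/4+[330,130]
S=plane("scene",px,.099);print(S.round(4),S.mean(0))
for i in range(4): print(np.linalg.norm(S[i]-S[i-1]).round(4),np.degrees(np.arctan2(*(S[i]-S[i-1])[1::-1])))
# deck mask (reddish-brown) in top
a=cv2.imread("pics/t10.png");cv2.imwrite("pics/c10t.png",cv2.resize(a[145:235,105:225],None,fx=6,fy=6,interpolation=cv2.INTER_CUBIC))
c=np.array([.5615,.2497]);y=np.radians(25)
ex=np.array([np.cos(y),np.sin(y)]);ey=np.array([-np.sin(y),np.cos(y)])
for c in([.5615,.2497],S.mean(0)[:2]):
  P=[[*(c+sx*.06*ex+sy*.17*ey),.1] for sx,sy in((-1,1),(1,1),(1,-1),(-1,-1))]
  print(((proj("top",P)-[105,145])*6).round(0).tolist()); print(((proj("scene",P)-[330,130])*4).round(0).tolist())
```

```text
[[0.462  0.3755 0.099 ]
 [0.5647 0.4239 0.099 ]
 [0.6958 0.1352 0.099 ]
 [0.5914 0.0818 0.099 ]] [0.57848916 0.25409672 0.099     ]
0.321 113.78482937198318
0.1135 25.21082311021842
0.317 -65.56797116016372
0.1173 -152.8985082055854
[[119.0, 478.0], [42.0, 284.0], [596.0, 52.0], [676.0, 242.0]]
[[312.0, 53.0], [452.0, 115.0], [251.0, 393.0], [99.0, 311.0]]
[[113.0, 447.0], [36.0, 254.0], [590.0, 23.0], [670.0, 212.0]]
[[330.0, 64.0], [472.0, 127.0], [272.0, 409.0], [118.0, 325.0]]
```

View pics/c10t.png

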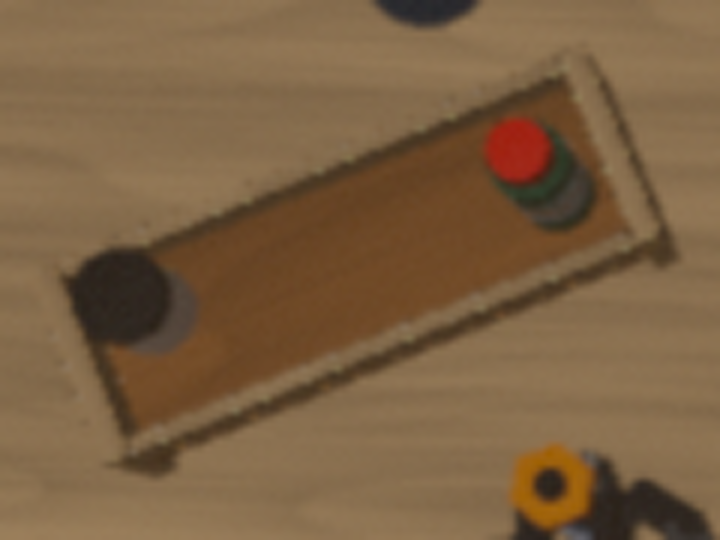

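Run:
```python
from h import *
a=cv2.imread("pics/w10.png");cv2.imwrite("pics/c10x.png",cv2.resize(a[90:290,170:560],None,fx=2,fy=2.9,interpolation=cv2.INTER_CUBIC))
for n in("top","scene","wrist"):print(n,rays(n,[(280,210)]))
```

```text
top (array([ 0.32287081, -0.14101761,  1.74728537]), array([[ 0.10704692, -0.00244161, -0.99426194]]))
scene (array([ 1.11589925, -0.46164991,  0.996573  ]), array([[-0.54866104,  0.29593887, -0.78219791]]))
wrist (array([0.29257675, 0.04115542, 0.29196318]), array([[ 0.7936814 ,  0.37231714, -0.48111749]]))
```

View pics/c10x.png

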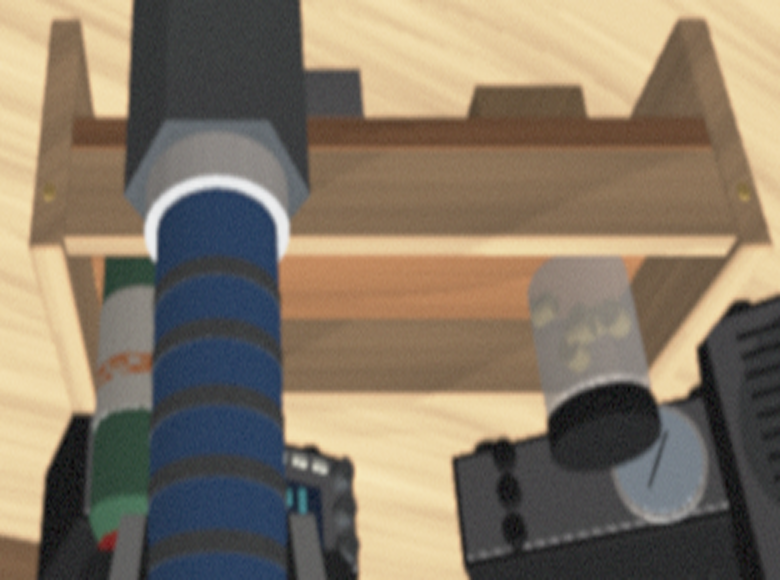

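Run:
```python
from h import *
s=env.get_state()
f=lambda L:np.array(L,float)/[2,2.9]+[170,90]
A=plane("wrist",f([(33,243),(770,243)]),.1,s);B=plane("wrist",f([(52,20),(706,18)]),0,s)
C=plane("wrist",f([(400,235),(400,253)]),.096,s)
D=plane("wrist",f([(400,390)]),.096,s)
E=plane("wrist",f([(75,118),(705,118)]),.05,s)
print(A,np.linalg.norm(A[0]-A[1]));print(B,np.linalg.norm(B[0]-B[1]));print(C,np.linalg.norm(C[0]-C[1]),D,np.linalg.norm(D[0]-C[1]))
for X in(A,B):
    ey=(X[1]-X[0])[:2];ey/=np.linalg.norm(ey);ex=np.array([ey[1],-ey[0]]);m=X.mean(0)[:2];print("yaw",np.degrees(np.arctan2(ex[1],ex[0])),"centre",m+.06*ex)
for n,p,z in(("jar top",(612,430),.132),("jar base",(575,262),.06)): print(n,plane("wrist",f([p]),z,s))
```

```text
[[0.58297825 0.08458198 0.1       ]
 [0.44425319 0.38646464 0.1       ]] 0.3322315216281458
[[0.58903656 0.08421645 0.        ]
 [0.44595881 0.3927267  0.        ]] 0.3400732522116861
[[0.51495766 0.23604476 0.096     ]
 [0.52325425 0.24225483 0.096     ]] 0.01036331429003313 [[0.60392418 0.30263703 0.096     ]] 0.10076531291300489
yaw 24.680345452908558 centre [0.56813481 0.26057663]
yaw 24.880448499758412 centre [0.57192894 0.26371515]
jar top [[0.52731846 0.37251648 0.132     ]]
jar base [[0.52981257 0.37208841 0.06      ]]
```

The shelf in the wrist view gives a front width of 340 mm, yaw 24.8° and centre about (0.569,0.259). I tilt 2.4° more, move across along the shelf, then forward over the slat.

```bash
python3 -m inch '[[-0.3,0,0,0.2,0,0,1],[0,0,0,0.5,0,0,1],[0,0,0,0.5,0,0,1],[0,0,0,0.43,0,0,1],[0,0,0,0,0,0,1]]' 70
python3 -m inch '[[0,0,0,0,0.3,0.3,1],[0,0,0,0,0.5,0.49,1],[0,0,0,0,0.5,0.49,1],[0,0,0,0,0.5,0.49,1],[0,0,0,0,0.5,0.49,1],[0,0,0,0,0.3,0.3,1],[0,0,0,0,0.18,0.17,1],[0,0,0,0,0,0,1]]'
python3 - <<'E'
from ang import *
s=env.get_state();print(s["tcp_pos"],s["wrist_force"],s["joint_pos"],s["clock"])
q=s["orientation"];M=R.from_quat([q[1],q[2],q[3],q[0]]).as_matrix();g=s["tcp_pos"]-.019*M[:,2]
print("phi",np.degrees(np.arccos(-M[2,2])),"heading",np.degrees(np.arctan2(M[1,0],M[0,0])),"xz",M[2,0],"grip",g)
ex=np.array([.908,.42]);ey=np.array([-.42,.908]);d=g[:2]+.004*ex-[.569,.259];print("axis off ex,ey",d@ex,d@ey)
snap("wrist","w11");a=snap("scene","s11")[:,:,::-1];snap("top","t11")
cv2.imwrite("pics/c11.png",cv2.resize(a[90:250,330:480],None,fx=4,fy=3.7,interpolation=cv2.INTER_CUBIC))
E
```

```text
clock: 16.1
tcp_pos: [0.3987, 0.1849, 0.2425]
orientation: [0.203, 0.495, 0.781, 0.321]
wrist_force: [-0.1, -0.2, -1.4]
finger_gap: 0.0265
clock: 16.9
tcp_pos: [0.5785, 0.2642, 0.2433]
orientation: [0.204, 0.498, 0.78, 0.32]
wrist_force: [-0.5, 0.4, -2.2]
finger_gap: 0.0261
[0.57846262 0.26424965 0.24334367] [-0.52814862  0.35237412 -2.18857938] [ 0.23615908 -0.08949942 -0.7069343   0.18402562  0.13892799 -0.14248485] 16.9
phi 44.64687554811978 heading 114.91417306694657 xz -0.0003124747503335801 grip [0.56635141 0.25862883 0.25686124]
axis off ex,ey 0.0014426438516703798 0.0007753805348108637
```

View pics/c11.png

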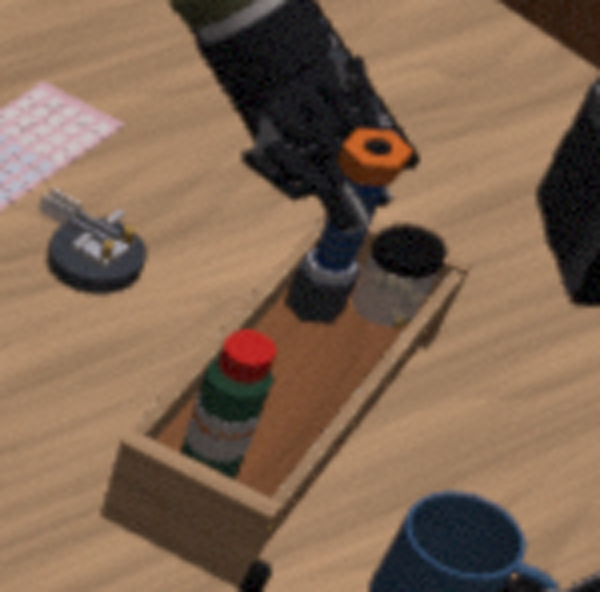

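View pics/w11.png

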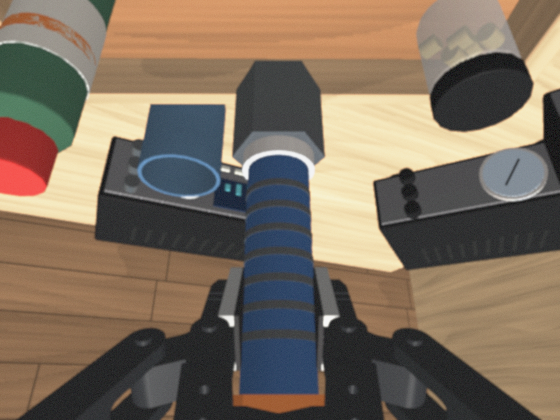

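The torch hangs above the free middle of the deck, between the can (left) and the jar (right). I check its lean, then lower.

```bash
python3 - <<'E'
from ang import *
s=env.get_state();q=s["orientation"];M=R.from_quat([q[1],q[2],q[3],q[0]]).as_matrix();g=s["tcp_pos"]-.019*M[:,2]
P=yplane(crop([(378,147),(332,268)],330,90),g,M[:,0]);v=P[0]-P[1];f=np.array([.908,.42,0]);print(P.round(3),np.degrees(np.arctan2(v@f,v[2])))
E
python3 -m inch '[[0,0,0,0,-0.24,0.24,1],[0,0,0,0,-0.24,0.24,1],[0,0,0,0,-0.24,0.24,1],[0,0,0,0,-0.24,0.24,1],[0,0,0,0,0,0,1]]' 70
python3 -m inch '[[0,0,0,0,-0.056,0.056,1],[0,0,0,0,0,0,1]]'
python3 -m inch '[[0,0,0,0,-0.056,0.056,1],[0,0,0,0,0,0,1]]'
```

```text
[[0.568 0.26  0.303]
 [0.569 0.26  0.185]] -0.6698642368066563
clock: 17.55
tcp_pos: [0.5741, 0.2627, 0.1724]
orientation: [0.203, 0.498, 0.78, 0.318]
wrist_force: [-1.1, -0.1, -2.5]
finger_gap: 0.0263
clock: 17.75
tcp_pos: [0.5773, 0.2637, 0.1728]
orientation: [0.205, 0.497, 0.779, 0.321]
wrist_force: [0.4, -1.1, -1.8]
finger_gap: 0.0264
clock: 17.95
tcp_pos: [0.5772, 0.2638, 0.1682]
orientation: [0.205, 0.497, 0.78, 0.32]
wrist_force: [0.2, 0.3, -2.3]
finger_gap: 0.0264
```

```bash
python3 -m inch '[[0,0,0,0,-0.056,0.056,1],[0,0,0,0,0,0,1],[0,0,0,0,0,0,1]]'
python3 -m inch '[[0,0,0,0,-0.042,0.042,1],[0,0,0,0,0,0,1],[0,0,0,0,0,0,1]]'
```

```text
clock: 18.25
tcp_pos: [0.577, 0.2637, 0.1637]
orientation: [0.204, 0.498, 0.78, 0.32]
wrist_force: [0.5, 0.6, -1.8]
finger_gap: 0.0261
clock: 18.55
tcp_pos: [0.577, 0.2637, 0.1607]
orientation: [0.204, 0.498, 0.78, 0.32]
wrist_force: [-0.2, -0.2, -2.5]
finger_gap: 0.0261
```

```bash
python3 -m inch '[[0,0,0,0,-0.03,0.03,1],[0,0,0,0,0,0,1],[0,0,0,0,0,0,1]]'
python3 -m inch '[[0,0,0,0,-0.03,0.03,1],[0,0,0,0,0,0,1],[0,0,0,0,0,0,1]]'
```

```text
clock: 18.85
tcp_pos: [0.578, 0.264, 0.16]
orientation: [0.205, 0.497, 0.779, 0.321]
wrist_force: [0.3, 0.5, 2.2]
finger_gap: 0.0264
clock: 19.15
tcp_pos: [0.579, 0.2645, 0.1601]
orientation: [0.206, 0.497, 0.779, 0.323]
wrist_force: [-4.4, -1.9, 10.4]
finger_gap: 0.0261
```

```bash
python3 -m inch '[[0,0,0,0,-0.02,0.02,1],[0,0,0,0,0,0,1],[0,0,0,0,0,0,1]]'
python3 - <<'E'
from ang import *
s=env.get_state();q=s["orientation"];M=R.from_quat([q[1],q[2],q[3],q[0]]).as_matrix();print("phi",np.degrees(np.arccos(-M[2,2])),s["wrist_force"])
snap("wrist","w12");a=snap("scene","s12")[:,:,::-1]
cv2.imwrite("pics/c12.png",cv2.resize(a[100:220,370:470],None,fx=6,fy=5,interpolation=cv2.INTER_CUBIC))
E
```

```text
clock: 19.45
tcp_pos: [0.5798, 0.2648, 0.1602]
orientation: [0.207, 0.496, 0.779, 0.324]
wrist_force: [-7.6, -1.8, 16.8]
finger_gap: 0.0263
phi 45.19505250091165 [-7.64225614 -1.81665806 16.8280741 ]
```

View pics/c12.png

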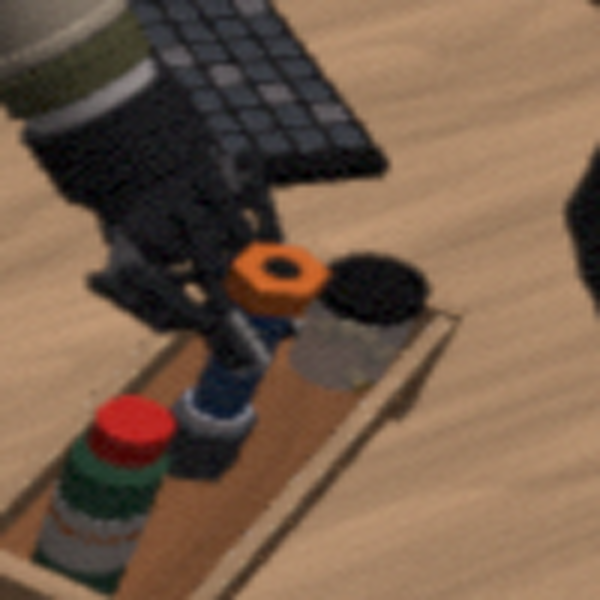

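View pics/w12.png

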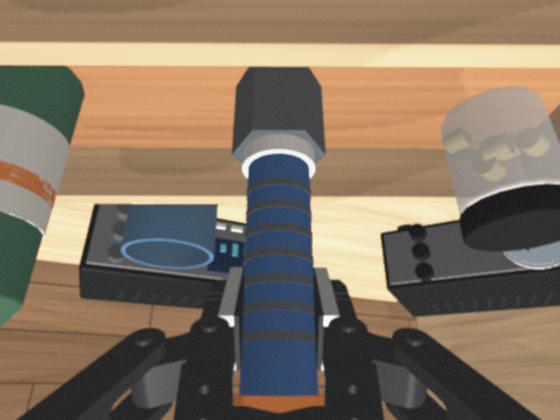

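The torch stands on the deck behind the front slat (scene cap at (280,270), head at (205,450)); the contact force has risen to 17 N. I ease the force and then open.

```bash
python3 -m inch '[[0,0,0,0,0.02,-0.02,1],[0,0,0,0,0,0,1],[0,0,0,0,0,0,1]]'
python3 -m inch '[[0,0,0,0,0.03,-0.03,1],[0,0,0,0,0,0,1],[0,0,0,0,0,0,1]]' 40
```

```text
clock: 19.85
tcp_pos: [0.579, 0.2644, 0.1601]
orientation: [0.206, 0.497, 0.779, 0.323]
wrist_force: [-5.1, -2.9, 10.6]
finger_gap: 0.0263
clock: 20.15
tcp_pos: [0.578, 0.2639, 0.16]
orientation: [0.205, 0.497, 0.779, 0.321]
wrist_force: [-0.8, 0.5, 4.9]
finger_gap: 0.0262
```

```bash
python3 -m inch '[[0,0,0,0,0,0,0.66],[0,0,0,0,0,0,0.63],[0,0,0,0,0,0,0.6],[0,0,0,0,0,0,0.55],[0,0,0,0,0,0,0.45],[0,0,0,0,0,0,0.35],[0,0,0,0,0,0,0.35]]' 20
python3 - <<'E'
from ang import *
snap("wrist","w13");a=snap("scene","s13")[:,:,::-1]
cv2.imwrite("pics/c13.png",cv2.resize(a[100:220,370:470],None,fx=6,fy=5,interpolation=cv2.INTER_CUBIC))
E
```

```text
clock: 20.85
tcp_pos: [0.5771, 0.2637, 0.1588]
orientation: [0.205, 0.498, 0.78, 0.32]
wrist_force: [-0.6, 0.3, 0.2]
finger_gap: 0.0553
```

View pics/c13.png

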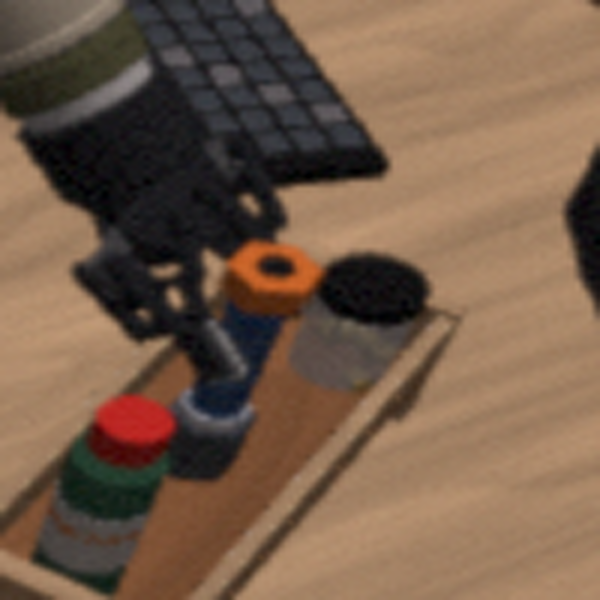

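View pics/w13.png

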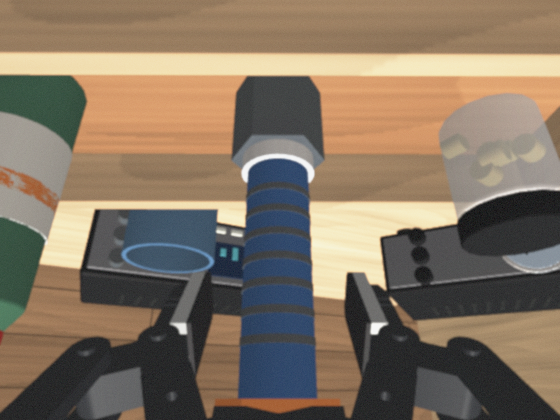

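It stands by itself with the fingers clear at 55 mm. I open fully and back out level, away from the shelf.

```bash
python3 -m inch '[[0,0,0,0,0,0,0.2],[0,0,0,0,0,0,0],[0,0,0,0,0,0,0],[0,0,0,0,-0.1,-0.1,0],[0,0,0,0,-0.25,-0.25,0],[0,0,0,0,-0.4,-0.39,0],[0,0,0,0,-0.4,-0.39,0],[0,0,0,0,-0.4,-0.39,0],[0,0,0,0,-0.2,-0.2,0],[0,0,0,0,0,0,0]]' 20
python3 -m inch '[[0,0,0,0,0.3,-0.3,0],[0,0,0,0,0.4,-0.4,0],[0,0,0,0,0.3,-0.3,0],[0,0,0,0,0,0,0],[0,0,0,0,0,0,0]]'
python3 - <<'E'
from ang import *
snap("wrist","w14");a=snap("scene","s14")[:,:,::-1];snap("top","t14")
cv2.imwrite("pics/c14.png",cv2.resize(a[100:250,340:470],None,fx=5,fy=4,interpolation=cv2.INTER_CUBIC))
E
```

```text
clock: 21.95
tcp_pos: [0.4721, 0.214, 0.1682]
orientation: [0.201, 0.499, 0.782, 0.316]
wrist_force: [0.4, 0.0, -0.4]
finger_gap: 0.0857
clock: 22.45
tcp_pos: [0.4739, 0.2149, 0.2374]
orientation: [0.201, 0.499, 0.782, 0.316]
wrist_force: [-1.4, 0.3, 0.0]
finger_gap: 0.0856
```

View pics/c14.png

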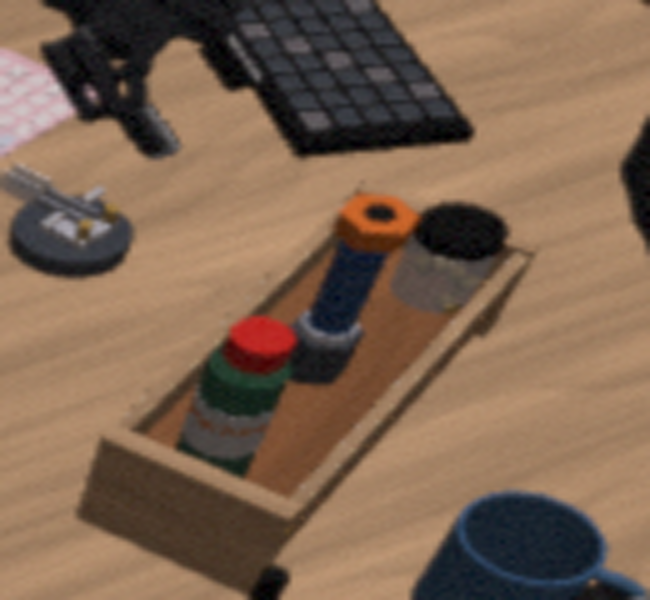

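View pics/w14.png

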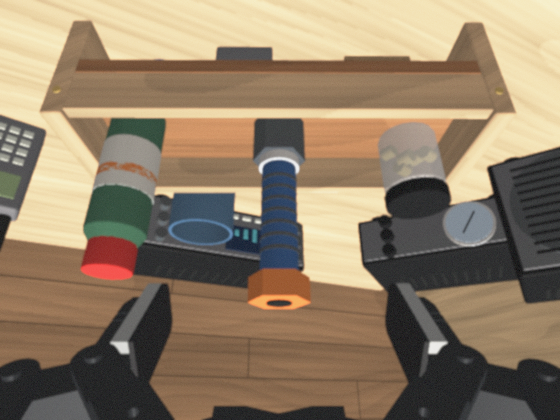

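View pics/t14.png

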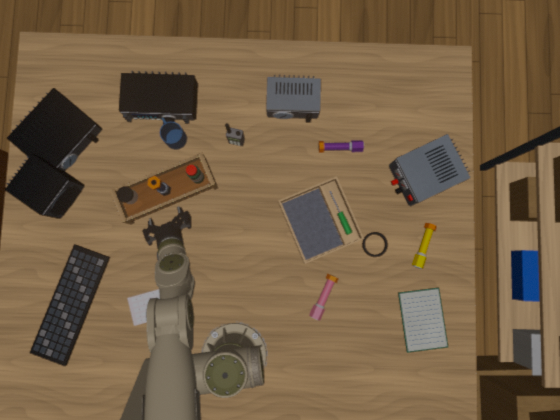

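The torch stands upright in the middle of the deck. The can cap is at scene (392,186), the key at (354,159) and the screwdriver at top (343,218), all unmoved. The gripper is clear, so I hand in.

```bash
python3 -c "
from workcell import env
print(env.hand_in()); print(env.get_state()['clock'])"
```

```text
the job is handed in; nothing more can be done
None
the job is handed in; nothing more can be done
```

The blue torch is back on the pine shelf, standing upright on its lens end behind the front slat. I handed the job in at about 22.6 s of the 54 s allowed, and no verdict was reported.

**What I did:** I picked the torch up from the tray and swung it about 45° in the grip by pressing its orange tail cap on the bare desk. I then tilted the tool about 45° to stand it upright, lifted it over the slat, set it on the deck and let go. The highest wrist force I read was about 22 N, against the 120 N limit.

**Last checks:** The scene, top and wrist pictures show it standing free in the middle of the deck. The gripper is about 11 cm back and touching nothing. The can and key matched their starting pixels, and the screwdriver and jar looked unmoved. I compared the mug, tape, radio and look-alike torches only by eye.

**What disagreed:**
- **Slip in the grip:** the torch slid about 10–15 mm along its axis during the press. I allowed for this when setting it down.
- **Lean before setting down:** the scene and wrist views differed by 1–2°. The torch settled flat on the deck when released.
- **Shelf position:** my eye-picked corners put the shelf's centre up to 17 mm apart between the top and scene views. I used the sharper wrist view, which reproduced the shelf's 340 mm length.

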